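# Transfer the interlock key from the room-light station to the exposure lamp supply

### The arm

A 6-joint arm with a two-finger parallel gripper is mounted at the origin on a cart in front of the work surface, level with it; the furniture and walls round the work are solid. World frame = base frame: x ahead of the robot, y to its left, z up, the work surface at z = 0. Lengths are in m, angles in degrees, forces in N, time in s.
With the tool pointing down it reaches from about 0.375 to 0.9 m from the base axis. Payload 3.1 kg.
Tool frame: the origin (TCP) lies at the very end of the fingers, on their centre line; the grasp point (between the pads) lies bot.grip_point_offset behind it (bot.grip_point_offset is the distance from the TCP to the grasp point, in m); z points along the fingers, y is the line along which they close (so a half turn about z gives the same grasp; the last joint's range is limited). The gripper opens to 87 mm and grips with 3 to 60 N. Pads are 19 mm wide; open, the fingers measure 117 mm over their backs; the gripper's body (75 mm by 190 mm) begins 51 mm behind the grasp point.
Start: joints at [53.027, 30.224, 82.088, -0, 67.689, -10.227], TCP at [0.281, 0.558, 0.223] pointing down, gripper open.
Joint ranges: [-176.69, 176.69], [-43.24, 126.21], [12.49, 139.97], [-82, 262], [0, 151.66], [-163.58, 163.58]. Speed limits (degrees/s): [159.86, 159.86, 180, 180, 180, 180].

### API

Orientations are given as a 3x3 rotation matrix whose columns are the frame's x, y, z axes.
In Python, from rig import bot, viewer, ticket gives the robot as it stands.
- The arm moves only by the tool servo_tool, never from a script. Its argument "targets" is a list of rows, each an object with "offset": the shift along the tool's x, y, z in m, a list of three; "dr": the turn, a rotation vector about the tool's x, y, z in degrees, a list of three. In form: [{"offset": [x, y, z], "dr": [ax, ay, az]}, ...]. A call has 1 to 20 rows; each row is the pose to reach, as a shift and turn from the pose commanded when the call began, along the tool's axes at that moment; what a row does not reach only later rows make up. A row lasts 1/12 s, in which the tool goes at most 41.7 mm and 7.16 degrees, less where a joint would pass 70% of its speed; a pose out of reach is approached as far as the arm can. A call with a gripper value outside its range is refused whole. "gripper" is the gripper command: -1 is fully open, 1 is shut, values between are in proportion, set as the call begins (left out, the last holds). The fingers move at their own pace and stop on an object; the grip force is fixed at half the most. Time passes only in rows, so rows that repeat a pose let the fingers close. It gives the time, the measured TCP pose, the force, the opening and the grip force at its end, in the units of the state.
- bot.read_state(): the state, without advancing time (a new reading comes with each control period).
- viewer.capture(name): name is "scene" or "top"; returns a dict with "color" (384x512x3 uint8, red, green, blue), "camera_matrix" (3x3 intrinsics, pixels), "R" (3x3) and "t" (3): a world point X has camera coordinates R X + t. Camera axes: x right, y down, z forward; pixel columns grow to the right and rows downward; lengths in m; the calibration is good to about 2 mm. A picture is of the moment at which its call begins. There is no depth.
- ticket.hand_in(): hands the job in; it is judged then, once.
The state is a dict: "time_s": time; "joint_positions": joint angles; "qvel": joint speeds; "tau": joint torques, N m; "position": TCP position; "tcp_rot": TCP orientation; "force": force on the tool from outside, world axes, zero at the start; "moment": the same for the moment, N m; "opening": opening from 0.0 (shut) to 1.0 (fully open); "grasp_force": force on a finger pad.
Only numpy, scipy, OpenCV 4.12 (cv2) and the standard library are available. Lean on these libraries where they do the work, as an engineer would, in place of code of your own. Each camera call takes 0.05 s, during which the arm holds its last target. There are 200 camera calls.

### The job

The interlock key is still in the room-light station, the small box, turned to on. Turn it back to off so that the lock lets it go, lift it out, push it fully home in the key switch of the exposure lamp supply, the wide console, and turn it clockwise as far as it goes to switch the lamp supply on. Leave the key upright in there, leave the room-light switch at off, and do not disturb the things lying about.

Things in the scene. Friction and masses are not known exactly. Their poses are not given: they have to be found in the camera images.
- interlock_key: Double-bit key, 72 mm long, upright, blade down, about 60 g. Origin: on its axis at the underside of its steel collar (22 mm across, 6 thick); z up to the bow; bow and bits lie along x. It starts fully home in the room-light station, turned to on (about 1.2 rad clockwise of the slots), where it cannot be lifted out. In a lock it turns the lock with it, with about 0.1 rad of free play.
- key_bow (a point): Grip point, on the key's axis 31 mm above its origin, in the bow: a black flat paddle 36 wide (x), 10 thick (y), from 12 to 46 mm above the origin, to be pinched across its thickness from above. A half turn about z gives the same key.
- key_nose (a point): Lower end of the key, 26 mm below its origin. Round shaft 7.6 mm in diameter with a tapered nose (the last 3.5 mm); two bits, one each side, 18 mm over both, 5 mm thick, with a rounded lower edge, sit 7 to 16.5 mm below the origin, along the key's x.
- light_station: Room-light station: small grey box, 100 (x) x 92 (y) x 60 mm, fixed to the table, with one key lock at the centre of its top. Origin at the centre of its underside, z up, its front faces its -x. It and the lamp supply may change places.
- light_station_keyhole (a point): Centre of its keyhole at the upper face of its 46 mm square steel plate, 60 mm above the table. z up; the slots lie along x. Through the 5 mm plate: a 10 mm opening with two slots, one each side, 6.8 mm wide, 20.4 mm over both. The key passes only with its bits along the slots (within 0.1 rad) and turns only with its collar on the plate (within 1.5 mm). Ring mark: off; bar: on.
- light_switch (a joint): Lock of the room-light station, rad: 0 = on (stop; key trapped), 1.22 = off (stop; bits along the slots, key free). Grows anticlockwise seen from above: key yaw = station yaw - 1.22 + joint. Turns against about 0.05 N m of friction and stays where it is left.
- lamp_supply: Lamp supply of the print exposure unit: wide grey console, 150 (x) x 146 (y) x 78 mm, fixed to the table, vents at its sides; on its top a key lock and, along its front edge, a lens and two fuse caps up to 8 mm high. Origin at the centre of its underside, z up, its front faces its -x.
- lamp_supply_keyhole (a point): Centre of the lamp supply's keyhole at the upper face of its steel plate, 78 mm above the table, 18 mm behind (+x) the console's centre. Same plate, keyhole, fit and marks as the room-light station's; axes as the console's: z up, slots along x.
- lamp_switch (a joint): Lock of the lamp supply, rad: 0 = off (stop; bits along the slots), 1.22 = on (stop). Grows clockwise seen from above: key yaw = console yaw - joint. Same friction as the other; stays where it is left.
- loupe: Bystander: black and clear focusing loupe, 47 mm across, 42 high, origin under its centre.
- film_can: Bystander: film can, 34 mm across, 51 high, origin under its centre.
- spool: Bystander: black roll-film spool standing upright, 25 mm across, 63 high, origin under its centre.
- marker: Bystander: marker pen lying on the table, 135 mm long, 17 thick.
Not all that is in view belongs to the job. Leave any blue or orange look-alike of the interlock_key alone.

How it is judged (in metres and radians):
On the way, in this order (a step that is already met when the one before it is completed fails the run):
1. the room-light switch is turned back to off with the key (value of joint light_switch above 1.07 rad), for 0.1 s.
2. the key is lifted out of the room-light station, its switch left at off (value of joint light_switch above 1.07 rad and z of interlock_key in the frame of light_station_keyhole above 0.03 m), for 0.1 s.
3. the key is fully home in the lamp supply's lock (horizontal distance between interlock_key and lamp_supply_keyhole below 0.003 m and z of interlock_key in the frame of lamp_supply_keyhole between -0.004 and 0.003 m and angle between interlock_key's own z axis and vertical below 0.1 rad), for 0.1 s.
At the end, for the whole second after the job is handed in: Lamp supply lock above 1.08 of 1.22 rad, the key in it within 3 mm of the keyhole axis, collar within 3 mm of the plate, upright within 0.1 rad, let go, at rest; room-light lock above 1.07 of 1.22 rad (off); no bystander moved over 20 mm or tipped (all of step 3 and value of joint lamp_switch above 1.08 rad and value of joint light_switch above 1.07 rad and linear speed of interlock_key below 0.02 m/s and angular speed of interlock_key below 0.2 rad/s); the robot touches nothing.
It fails at once if a bystander (loupe, film can, spool, marker) is pushed more than 20 mm or tipped over (distance of any of loupe, film_can, spool, marker from where it was at the start of the episode above 0.02 m or angle between any of loupe, film_can, spool's own z axis and vertical above 0.5 rad).
It also fails if it takes over 50 s, if anything falls off the work surface, if the arm or the gripper's body presses on something with over 40 N, if the wrist force passes 120 N, or if a joint passes its speed limit or range.

## Working session

There is one attempt and no reset: what is moved stays moved. The work goes in short steps, Python scripts to look and compute and a tool call to move; the robot and the scene stay as the last step left them, time stands still between calls to the robot, and variables do not carry over. Pictures are saved under pics/ and viewed, at most 10 in all, crops included, and the job is handed in when it is done.

Besides the shell and the picture viewer there is one more tool, called after "Emit:" by a JSON object that holds its "api" and its "payload". servo_tool: Moves the arm, as the interface text tells. Its arguments: {"type":"object","properties":{"targets":{"type":"array"},"gripper":{"type":"number"}},"required":["targets"]}

```bash
ls; mkdir -p pics; cat > h.py <<'E'
import numpy as np, cv2
from rig import bot, viewer, ticket
def cap(n,f=None):
    d=viewer.capture(n)
    if f: cv2.imwrite(f,d["color"][:,:,::-1])
    return d
def ray(d,u,v,z):
    K=np.array(d["camera_matrix"]);R=np.array(d["R"]);t=np.array(d["t"])
    r=R.T@np.linalg.solve(K,[u,v,1]);c=-R.T@t
    return c+r*(z-c[2])/r[2]
def proj(d,X):
    p=np.array(d["camera_matrix"])@(np.array(d["R"])@np.array(X)+np.array(d["t"]));return p[:2]/p[2]
E
python3 - <<'E'
from h import *
import pickle
a=cap("scene","pics/s0.png");b=cap("top","pics/t0.png")
pickle.dump((a,b),open("c0.pkl","wb"))
for d in(a,b):print(-np.array(d["R"]).T@d["t"],np.round(d["R"],2).tolist(),d["camera_matrix"][0])
s=bot.read_state();print(s,bot.grip_point_offset)
E
```

```text
pics
[-0.2705751  -0.74920967  0.58827529] [[0.65, -0.76, -0.03], [-0.34, -0.26, -0.91], [0.68, 0.6, -0.42]] [359.39420156   0.         254.00671097]
[ 0.41261788 -0.0446057   1.21208921] [[-0.03, -1.0, 0.02], [-1.0, 0.03, -0.08], [0.08, -0.02, -1.0]] [445.65929542   0.         254.87538052]
{'time_s': 0.1, 'joint_positions': array([ 5.30268937e+01,  3.02752121e+01,  8.21495171e+01, -1.54849955e-03,
        6.76884748e+01, -1.02291057e+01]), 'qvel': array([-0.02215848, -0.16215636, -0.13723814, -0.0077253 ,  0.09928939,
        0.02063916]), 'tau': array([-7.10124550e-05, -4.40986347e+01, -1.77150804e+01,  6.34919107e-02,
        5.33292023e-02, -2.68830939e-05]), 'position': array([0.28084717, 0.55760532, 0.22164999]), 'tcp_rot': array([[-8.93030506e-01,  4.49994612e-01, -1.16833937e-03],
       [ 4.49996010e-01,  8.93029144e-01, -1.59352576e-03],
       [ 3.26283099e-04, -1.94881517e-03, -9.99998048e-01]]), 'force': array([-0.16361073, -0.35788014, -0.14474582]), 'moment': array([-0.01732127,  0.01155528,  0.03834174]), 'grasp_force': 0.0, 'opening': 0.9966454240199835} 0.0187
```

View pics/s0.png

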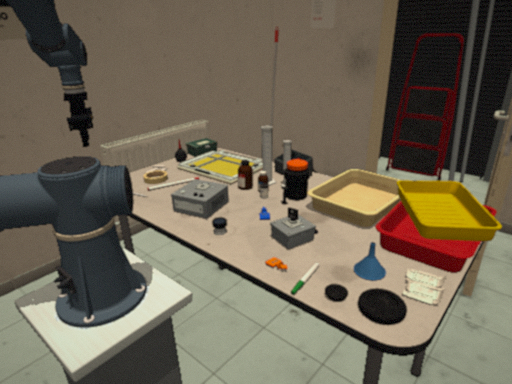

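View pics/t0.png

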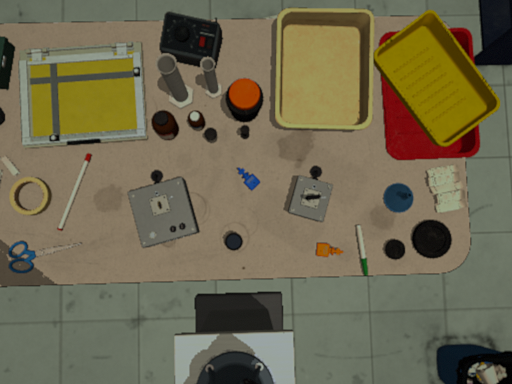

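The top view shows the station at about (311,197) and the console at about (163,210), each with a black round object just behind it at (316,172) and (157,176). The loupe is at (233,241) and the marker at (361,250). I'll enlarge both areas.

```bash
python3 - <<'E'
from h import *
import pickle
a,b=pickle.load(open("c0.pkl","rb"))
def crop(d,x,y,w,h,W,H):return cv2.resize(np.ascontiguousarray(d["color"][y:y+h,x:x+w,::-1]),(W,H),interpolation=cv2.INTER_CUBIC)
i=np.vstack([np.hstack([crop(b,275,160,66,66,400,400)[:300],crop(b,125,168,80,80,400,400)[:300]]),np.hstack([crop(a,255,195,80,60,400,300),crop(a,160,170,80,60,400,300)])])
i=np.vstack([np.hstack([crop(b,281,160,64,48*4//3//4*3,400,300),crop(b,122,170,88,66+0,400,300)]),i[300:]])
cv2.imwrite("pics/z0.png",i)
# grey top mask
for nm,(x,y,w,h),z in(("st",(280,165,65,65),.06),("con",(122,170,85,82),.078)):
    hsv=cv2.cvtColor(b["color"][y:y+h,x:x+w],cv2.COLOR_RGB2HSV).astype(int)
    m=((hsv[...,1]<45)&(hsv[...,2]>60)).astype(np.uint8)*255
    m=cv2.morphologyEx(m,cv2.MORPH_CLOSE,np.ones((5,5)))
    c=max(cv2.findContours(m,0,1)[0],key=cv2.contourArea)
    r=cv2.minAreaRect(c);p=cv2.boxPoints(r)+[x,y]
    W=np.array([ray(b,*q,z) for q in p]);print(nm,np.round(p,1).tolist(),np.round(W,4).tolist(),W.mean(0))
    e=W[1]-W[0];f=W[2]-W[1];print(np.hypot(*e[:2]),np.hypot(*f[:2]),np.degrees(np.arctan2(e[1],e[0])),np.degrees(np.arctan2(f[1],f[0])))
E
```

```text
st [[287.7, 212.3], [298.0, 174.4], [332.6, 183.9], [322.3, 221.7]] [[0.465, -0.1502, 0.06], [0.563, -0.1805, 0.06], [0.5358, -0.27, 0.06], [0.4381, -0.239, 0.06]] [ 0.50047179 -0.2099002   0.06      ]
0.10253146891118602 0.09351584008952546 -17.183429153523868 -106.85843401078053
con [[126.6, 191.2], [181.5, 176.0], [197.2, 232.8], [142.3, 248.0]] [[0.5289, 0.2598, 0.078], [0.5642, 0.1201, 0.078], [0.4185, 0.0826, 0.078], [0.3842, 0.2212, 0.078]] [0.47396046 0.17091348 0.078     ]
0.1440899125086324 0.15046085689349778 -75.83259554969878 -165.58206746866804
```

View pics/z0.png

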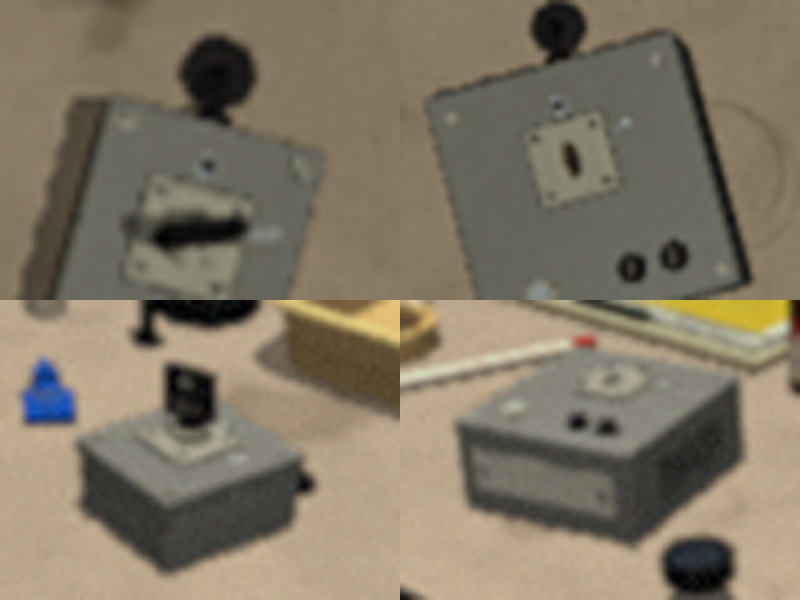

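The crops show the station with the ring mark behind and the bar to the right; the bow lies roughly along world y. The console's plate and slot are around top pixel (160,205), with its fuse caps at the front. Next I'll refine the key and keyhole positions.

```bash
python3 - <<'E'
from h import *
import pickle
a,b=pickle.load(open("c0.pkl","rb"))
def blob(d,x,y,w,h,f):
    s=4;im=cv2.resize(np.ascontiguousarray(d["color"][y:y+h,x:x+w]),None,fx=s,fy=s,interpolation=cv2.INTER_CUBIC)
    m=f(cv2.cvtColor(im,cv2.COLOR_RGB2HSV).astype(int)).astype(np.uint8)*255
    c=max(cv2.findContours(m,0,1)[0],key=cv2.contourArea)
    r=cv2.minAreaRect(c);cv=lambda p:(np.array(p)+.5)/s-.5+[x,y]
    return cv(r[0]),cv(cv2.boxPoints(r)),cv2.contourArea(c)/16
dark=lambda h:h[...,2]<50
c,p,A=blob(b,298,185,28,22,dark);print("bow top",c,p.round(1).tolist(),A,ray(b,*c,.106),[ray(b,*q,.106)[:2].round(4).tolist() for q in p])
c,p,A=blob(a,284,205,20,18,dark);print("bow scene",c,p.round(1).tolist(),A,"pred",proj(a,[.5005,-.2099,.091]))
pl=lambda h:(h[...,1]>22)&(h[...,2]>110)
c,p,A=blob(b,143,188,32,34,pl);print("plate con",c,p.round(1).tolist(),A,ray(b,*c,.078));W=np.array([ray(b,*q,.078)[:2] for q in p]);print(W.round(4).tolist())
c,p,A=blob(b,152,196,14,18,lambda h:h[...,2]<85);print("slot",c,A,ray(b,*c,.078))
c,p,A=blob(b,295,182,34,34,pl);print("plate st",c,p.round(1).tolist(),A,ray(b,*c,.06))
c,p,A=blob(a,190,180,40,24,pl);print("plate con scene",c,p.round(1).tolist(),A,ray(a,*c,.078))
E
```

```text
bow top [312.33525276 196.4783783 ] [[304.5, 195.4], [319.5, 193.2], [320.2, 197.5], [305.1, 199.7]] 47.40625 [ 0.50064411 -0.2089598   0.106     ] [[0.5038, -0.1895], [0.5083, -0.2273], [0.4975, -0.2284], [0.493, -0.1907]]
bow scene [292.5 214. ] [[288.1, 208.1], [296.9, 208.1], [296.9, 219.9], [288.1, 219.9]] 80.90625 pred [291.40761635 212.4514634 ]
plate con [159.29340172 204.57218933] [[148.3, 198.5], [165.6, 193.7], [170.3, 210.6], [153.0, 215.4]] 283.125 [0.49264072 0.17732852 0.078     ]
[[0.5088, 0.205], [0.5199, 0.1611], [0.4765, 0.1497], [0.4655, 0.1935]]
slot [159.38846207 204.73269272] 15.90625 [0.49222552 0.17709235 0.078     ]
plate st [309.8447628  203.37879181] [[300.8, 207.9], [300.9, 198.6], [318.9, 198.9], [318.8, 208.2]] 111.3125 [ 0.48650995 -0.20862556  0.06      ]
plate con scene [209.5 191.5] [[189.6, 179.6], [229.4, 179.6], [229.4, 203.4], [189.6, 203.4]] 587.0 [0.4726566  0.11521081 0.078     ]
```

```bash
cat >> h.py <<'E'
def go(x,y,z,yaw):
    "offset and dr in the present tool frame to bring the TCP to x,y,z, tool x at yaw, pointing down"
    from scipy.spatial.transform import Rotation as Ro
    s=bot.read_state();R0=np.array(s["tcp_rot"]);c,n=np.cos(np.radians(yaw)),np.sin(np.radians(yaw))
    R1=np.array([[c,n,0],[n,-c,0],[0,0,-1]])
    return (R0.T@(np.array([x,y,z])-s["position"])).round(4),np.degrees(Ro.from_matrix(R0.T@R1).as_rotvec()).round(2)
def st():
    s=bot.read_state();R=s["tcp_rot"];print(s["time_s"],s["position"].round(4),"yaw",np.degrees(np.arctan2(R[1,0],R[0,0])).round(2),"F",s["force"].round(2),"M",s["moment"].round(3),"op",round(s["opening"],3),s["grasp_force"])
E
python3 -c "
from h import *
print(go(.5006,-.2092,.20,96))"
```

```text
(array([-0.5413, -0.5858,  0.0226]), array([-1.100e-01,  4.000e-02,  5.726e+01]))
```

Emit:
{"api": "servo_tool", "payload": {"targets": [{"offset": [-0.2, -0.2164, 0.0], "dr": [0, 0, 21]}, {"offset": [-0.2, -0.2164, 0.0], "dr": [0, 0, 21]}, {"offset": [-0.4, -0.4328, 0.01], "dr": [0, 0, 42]}, {"offset": [-0.5413, -0.5858, 0.0226], "dr": [-0.11, 0.04, 57.26]}, {"offset": [-0.5413, -0.5858, 0.0226], "dr": [-0.11, 0.04, 57.26]}, {"offset": [-0.5413, -0.5858, 0.0226], "dr": [-0.11, 0.04, 57.26]}, {"offset": [-0.5413, -0.5858, 0.0226], "dr": [-0.11, 0.04, 57.26]}, {"offset": [-0.5413, -0.5858, 0.0226], "dr": [-0.11, 0.04, 57.26]}, {"offset": [-0.5413, -0.5858, 0.0226], "dr": [-0.11, 0.04, 57.26]}, {"offset": [-0.5413, -0.5858, 0.0226], "dr": [-0.11, 0.04, 57.26]}, {"offset": [-0.5413, -0.5858, 0.0226], "dr": [-0.11, 0.04, 57.26]}, {"offset": [-0.5413, -0.5858, 0.0226], "dr": [-0.11, 0.04, 57.26]}, {"offset": [-0.5413, -0.5858, 0.0226], "dr": [-0.11, 0.04, 57.26]}, {"offset": [-0.5413, -0.5858, 0.0226], "dr": [-0.11, 0.04, 57.26]}, {"offset": [-0.5413, -0.5858, 0.0226], "dr": [-0.11, 0.04, 57.26]}, {"offset": [-0.5413, -0.5858, 0.0226], "dr": [-0.11, 0.04, 57.26]}, {"offset": [-0.5413, -0.5858, 0.0226], "dr": [-0.11, 0.04, 57.26]}, {"offset": [-0.5413, -0.5858, 0.0226], "dr": [-0.11, 0.04, 57.26]}, {"offset": [-0.5413, -0.5858, 0.0226], "dr": [-0.11, 0.04, 57.26]}, {"offset": [-0.5413, -0.5858, 0.0226], "dr": [-0.11, 0.04, 57.26]}]}}

```text
time_s: 1.77
position: [0.5038, -0.2162, 0.1999]
tcp_rot: [[-0.1, 0.995, 0.006], [0.995, 0.1, -0.004], [-0.004, 0.005, -1.0]]
force: [0.4, 1.0, -0.7]
opening: 1.004
grasp_force: 0.0
```

```bash
python3 -c "
from h import *
cap('top');cap('top')
st();print(go(.5006,-.2092,.0723,96))"
```

```text
1.8667 [ 0.5012 -0.2107  0.1993] yaw 95.8 F [-1.01  0.79 -0.36] M [-0.008  0.096  0.043] op 0.998 0.0
(array([ 0.0013, -0.0006,  0.127 ]), array([ 0.06, -0.1 , -0.2 ]))
```

Emit:
{"api": "servo_tool", "payload": {"targets": [{"offset": [0, 0, 0.04], "dr": [0, 0, 0]}, {"offset": [0, 0, 0.08], "dr": [0, 0, 0]}, {"offset": [0, 0, 0.11], "dr": [0, 0, 0]}, {"offset": [0, 0, 0.127], "dr": [0, 0, 0]}, {"offset": [0, 0, 0.127], "dr": [0, 0, 0]}, {"offset": [0, 0, 0.127], "dr": [0, 0, 0]}, {"offset": [0, 0, 0.127], "dr": [0, 0, 0]}, {"offset": [0, 0, 0.127], "dr": [0, 0, 0]}]}}

```text
time_s: 2.53
position: [0.5021, -0.2084, 0.0747]
tcp_rot: [[-0.105, 0.994, 0.004], [0.994, 0.105, -0.0], [-0.0, 0.004, -1.0]]
force: [0.4, -0.4, 0.1]
opening: 0.998
grasp_force: 0.0
```

```bash
python3 -c "
from h import *
st()
a=cap('scene');b=cap('top')
f=lambda d,x,y,w,h:cv2.resize(np.ascontiguousarray(d['color'][y:y+h,x:x+w,::-1]),(400,400),interpolation=cv2.INTER_CUBIC)
cv2.imwrite('pics/g1.png',np.hstack([f(a,255,175,70,70),f(b,280,165,64,64)]))"
```

```text
2.5333 [ 0.5021 -0.2084  0.0747] yaw 96.04 F [ 0.43 -0.43  0.09] M [-0.045  0.047  0.039] op 0.998 0.0
```

View pics/g1.png

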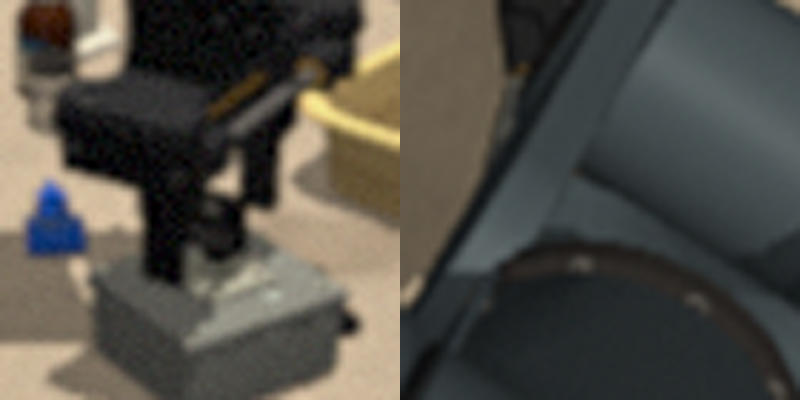

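The fingers straddle the bow, and the top camera's view is blocked by the arm. Closing.

Emit:
{"api": "servo_tool", "payload": {"targets": [{"offset": [0, 0, 0.0015], "dr": [0, 0, 0]}, {"offset": [0, 0, 0.0015], "dr": [0, 0, 0]}, {"offset": [0, 0, 0.0015], "dr": [0, 0, 0]}, {"offset": [0, 0, 0.0015], "dr": [0, 0, 0]}, {"offset": [0, 0, 0.0015], "dr": [0, 0, 0]}, {"offset": [0, 0, 0.0015], "dr": [0, 0, 0]}, {"offset": [0, 0, 0.0015], "dr": [0, 0, 0]}, {"offset": [0, 0, 0.0015], "dr": [0, 0, 0]}, {"offset": [0, 0, 0.0015], "dr": [0, 0, 0]}, {"offset": [0, 0, 0.0015], "dr": [0, 0, 0]}, {"offset": [0, 0, 0.0015], "dr": [0, 0, 0]}, {"offset": [0, 0, 0.0015], "dr": [0, 0, 0]}], "gripper": 1}}

```text
time_s: 3.63
position: [0.5011, -0.2084, 0.0715]
tcp_rot: [[-0.104, 0.995, 0.001], [0.995, 0.104, 0.002], [0.001, 0.001, -1.0]]
force: [-1.0, 0.2, 0.3]
opening: 0.173
grasp_force: 0.0
```

```bash
python3 -c "
from h import *
st();cap('top');st()"
```

```text
3.6333 [ 0.5011 -0.2084  0.0715] yaw 95.99 F [-1.    0.24  0.34] M [-0.084  0.008  0.015] op 0.173 0.0
3.6833 [ 0.5011 -0.2084  0.0714] yaw 96.0 F [-0.7  -0.75  1.23] M [-0.153  0.127 -0.016] op 0.127 0.24885617061357834
```

Contact has just begun; hold a little longer.

Emit:
{"api": "servo_tool", "payload": {"targets": [{"offset": [0, 0, 0], "dr": [0, 0, 0]}, {"offset": [0, 0, 0], "dr": [0, 0, 0]}, {"offset": [0, 0, 0], "dr": [0, 0, 0]}, {"offset": [0, 0, 0], "dr": [0, 0, 0]}, {"offset": [0, 0, 0], "dr": [0, 0, 0]}]}}

```text
time_s: 4.1
position: [0.5011, -0.2084, 0.0714]
tcp_rot: [[-0.104, 0.995, 0.001], [0.995, 0.104, 0.002], [0.002, 0.001, -1.0]]
force: [0.2, 0.1, -0.5]
opening: 0.11
grasp_force: 30.0
```

```bash
python3 -c "
from h import *
st()"
```

```text
4.1 [ 0.5011 -0.2084  0.0714] yaw 96.0 F [ 0.24  0.15 -0.5 ] M [-0.082  0.06  -0.013] op 0.11 29.999780212529004
```

Emit:
{"api": "servo_tool", "payload": {"targets": [{"offset": [0, 0, 0], "dr": [0, 0, -5]}, {"offset": [0, 0, 0], "dr": [0, 0, -10]}, {"offset": [0, 0, 0], "dr": [0, 0, -15]}, {"offset": [0, 0, 0], "dr": [0, 0, -20]}, {"offset": [0, 0, 0], "dr": [0, 0, -25]}, {"offset": [0, 0, 0], "dr": [0, 0, -30]}, {"offset": [0, 0, 0], "dr": [0, 0, -35]}, {"offset": [0, 0, 0], "dr": [0, 0, -35]}, {"offset": [0, 0, 0], "dr": [0, 0, -35]}]}}

```text
time_s: 4.85
position: [0.4992, -0.2092, 0.0715]
tcp_rot: [[-0.657, 0.754, -0.003], [0.754, 0.657, 0.001], [0.002, -0.002, -1.0]]
force: [-5.6, -3.7, 2.8]
opening: 0.117
grasp_force: 30.0
```

```bash
python3 -c "
from h import *
st()"
```

```text
4.85 [ 0.4992 -0.2092  0.0715] yaw 131.08 F [-5.6  -3.73  2.83] M [-0.846  0.92  -0.06 ] op 0.117 30.00136877875775
```

Emit:
{"api": "servo_tool", "payload": {"targets": [{"offset": [0, -0.001, 0], "dr": [0, 0, -5]}, {"offset": [0, -0.001, 0], "dr": [0, 0, -10]}, {"offset": [0, -0.001, 0], "dr": [0, 0, -15]}, {"offset": [0, -0.001, 0], "dr": [0, 0, -20]}, {"offset": [0, -0.001, 0], "dr": [0, 0, -25]}, {"offset": [0, -0.001, 0], "dr": [0, 0, -30]}, {"offset": [0, -0.001, 0], "dr": [0, 0, -32]}, {"offset": [0, -0.001, 0], "dr": [0, 0, -32]}, {"offset": [0, -0.001, 0], "dr": [0, 0, -32]}]}}

```text
time_s: 5.6
position: [0.4984, -0.2104, 0.0715]
tcp_rot: [[-0.957, 0.291, -0.003], [0.291, 0.957, -0.0], [0.003, -0.001, -1.0]]
force: [-7.1, -5.9, 0.8]
opening: 0.117
grasp_force: 30.0
```

```bash
python3 -c "
from h import *
st()"
```

```text
5.6 [ 0.4984 -0.2104  0.0715] yaw 163.1 F [-7.13 -5.89  0.78] M [-1.151  1.148 -0.12 ] op 0.117 30.00185623357538
```

Emit:
{"api": "servo_tool", "payload": {"targets": [{"offset": [0.0008, -0.0012, 0], "dr": [0, 0, 0]}, {"offset": [0.0008, -0.0012, 0], "dr": [0, 0, -3]}, {"offset": [0.0008, -0.0012, 0], "dr": [0, 0, -5]}, {"offset": [0.0008, -0.0012, 0], "dr": [0, 0, -5]}]}}

```text
time_s: 5.93
position: [0.4981, -0.2108, 0.0714]
tcp_rot: [[-0.979, 0.206, -0.001], [0.206, 0.979, 0.001], [0.001, 0.0, -1.0]]
force: [-4.6, -4.2, 1.5]
opening: 0.112
grasp_force: 30.0
```

```bash
python3 -c "
from h import *
st()"
```

```text
5.9333 [ 0.4981 -0.2108  0.0714] yaw 168.12 F [-4.58 -4.22  1.45] M [-0.797  0.716 -0.093] op 0.112 30.000209460267797
```

Emit:
{"api": "servo_tool", "payload": {"targets": [{"offset": [0.0007, -0.001, 0], "dr": [0, 0, -2]}, {"offset": [0.0007, -0.001, 0], "dr": [0, 0, -4]}, {"offset": [0.0007, -0.001, 0], "dr": [0, 0, -4]}, {"offset": [0.0007, -0.001, 0], "dr": [0, 0, -4]}]}}

```text
time_s: 6.27
position: [0.498, -0.2112, 0.0715]
tcp_rot: [[-0.99, 0.14, 0.001], [0.14, 0.99, 0.001], [-0.0, 0.001, -1.0]]
force: [-1.8, -2.6, -0.3]
opening: 0.114
grasp_force: 30.0
```

```bash
python3 -c "
from h import *
st()"
```

```text
6.2667 [ 0.498  -0.2112  0.0715] yaw 171.94 F [-1.83 -2.59 -0.31] M [-0.472  0.533 -0.14 ] op 0.114 30.000985572114587
```

Emit:
{"api": "servo_tool", "payload": {"targets": [{"offset": [0.0003, -0.0004, 0], "dr": [0, 0, -2]}, {"offset": [0.0003, -0.0004, 0], "dr": [0, 0, -4]}, {"offset": [0.0003, -0.0004, 0], "dr": [0, 0, -4]}, {"offset": [0.0003, -0.0004, 0], "dr": [0, 0, -4]}]}}

```text
time_s: 6.6
position: [0.498, -0.2114, 0.0715]
tcp_rot: [[-0.997, 0.072, 0.001], [0.072, 0.997, 0.001], [-0.001, 0.002, -1.0]]
force: [-1.3, -2.8, -0.5]
opening: 0.115
grasp_force: 30.0
```

```bash
python3 -c "
from h import *
st()"
```

```text
6.6 [ 0.498  -0.2114  0.0715] yaw 175.87 F [-1.29 -2.78 -0.52] M [-0.439  0.382 -0.425] op 0.115 30.007980088703334
```

Emit:
{"api": "servo_tool", "payload": {"targets": [{"offset": [-0.0002, -0.0005, 0], "dr": [0, 0, 4]}, {"offset": [-0.0002, -0.0005, 0], "dr": [0, 0, 8]}, {"offset": [-0.0002, -0.0005, 0], "dr": [0, 0, 11]}, {"offset": [-0.0002, -0.0005, 0], "dr": [0, 0, 11]}, {"offset": [-0.0002, -0.0005, 0], "dr": [0, 0, 11]}]}}

```text
time_s: 7.02
position: [0.4985, -0.2113, 0.0714]
tcp_rot: [[-0.966, 0.258, 0.002], [0.258, 0.966, 0.002], [-0.001, 0.002, -1.0]]
force: [-0.1, 0.2, -0.9]
opening: 0.108
grasp_force: 30.0
```

```bash
python3 -c "
from h import *
st()"
```

```text
7.0167 [ 0.4985 -0.2113  0.0714] yaw 165.07 F [-0.06  0.24 -0.85] M [ 0.085  0.011 -0.022] op 0.108 30.000047720968723
```

Emit:
{"api": "servo_tool", "payload": {"targets": [{"offset": [0, 0, -0.002], "dr": [0, 0, 0]}, {"offset": [0, 0, -0.004], "dr": [0, 0, 0]}, {"offset": [0, 0, -0.006], "dr": [0, 0, 0]}, {"offset": [0, 0, -0.006], "dr": [0, 0, 0]}]}}

```text
time_s: 7.35
position: [0.4984, -0.2117, 0.0779]
tcp_rot: [[-0.966, 0.259, 0.002], [0.259, 0.966, 0.001], [-0.001, 0.002, -1.0]]
force: [0.4, 0.7, -0.1]
opening: 0.114
grasp_force: 30.0
```

```bash
python3 -c "
from h import *
st()"
```

```text
7.35 [ 0.4984 -0.2117  0.0779] yaw 165.01 F [ 0.4   0.71 -0.13] M [ 0.101 -0.043  0.042] op 0.114 29.999976251274347
```

Emit:
{"api": "servo_tool", "payload": {"targets": [{"offset": [0, 0, -0.004], "dr": [0, 0, 0]}, {"offset": [0, 0, -0.008], "dr": [0, 0, 0]}, {"offset": [0, 0, -0.014], "dr": [0, 0, 0]}, {"offset": [0, 0, -0.022], "dr": [0, 0, 0]}, {"offset": [0, 0, -0.04], "dr": [0, 0, 0]}, {"offset": [0, 0, -0.07], "dr": [0, 0, 0]}, {"offset": [0, 0, -0.1], "dr": [0, 0, 0]}, {"offset": [0, 0, -0.1], "dr": [0, 0, 0]}, {"offset": [0, 0, -0.1], "dr": [0, 0, 0]}]}}

```text
time_s: 8.1
position: [0.4993, -0.2127, 0.18]
tcp_rot: [[-0.966, 0.259, 0.006], [0.259, 0.966, -0.002], [-0.006, -0.0, -1.0]]
force: [0.3, -0.1, -1.0]
opening: 0.114
grasp_force: 30.0
```

```bash
python3 -c "
from h import *
st()
a=cap('scene');b=cap('top')
f=lambda d,x,y,w,h:cv2.resize(np.ascontiguousarray(d['color'][y:y+h,x:x+w,::-1]),(400,600),interpolation=cv2.INTER_CUBIC)
cv2.imwrite('pics/l1.png',np.hstack([f(a,260,140,70,105),f(b,280,140,64,96)]))"
```

```text
8.1 [ 0.4993 -0.2127  0.18  ] yaw 165.0 F [ 0.26 -0.14 -1.04] M [ 0.067 -0.005  0.021] op 0.114 29.99991310760379
```

View pics/l1.png

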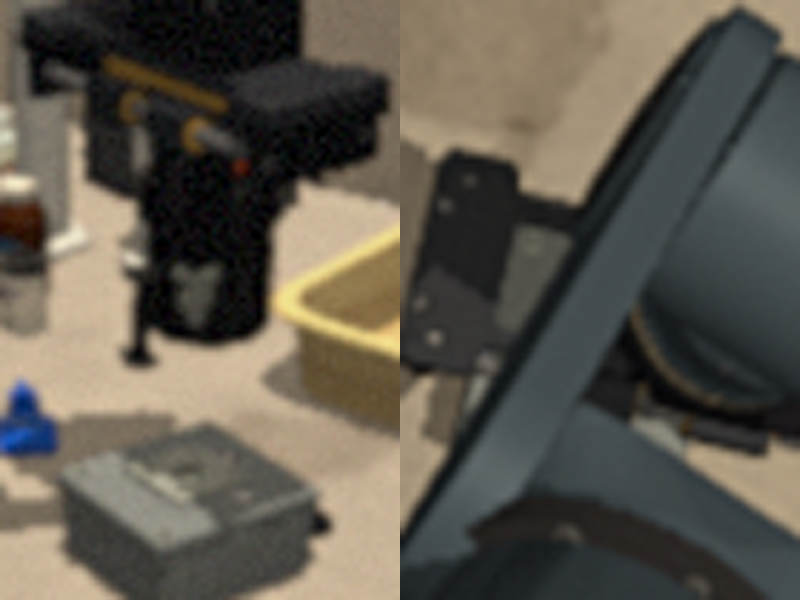

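The scene crop shows the station's plate empty (about (180,465) in the crop), so the key is out and in the fingers; the arm still blocks the top view. Next is the move to above the console.

```bash
python3 -c "
from h import *
print(go(.4903,.1758,.20,194.4))"
```

```text
(array([ 0.1072,  0.3722, -0.0218]), array([  0.12,   0.03, -29.41]))
```

Emit:
{"api": "servo_tool", "payload": {"targets": [{"offset": [0.0086, 0.0298, -0.01], "dr": [0, 0, -3]}, {"offset": [0.0193, 0.067, -0.0218], "dr": [0, 0, -6]}, {"offset": [0.03, 0.104, -0.0218], "dr": [0, 0, -9]}, {"offset": [0.0408, 0.1414, -0.0218], "dr": [0, 0, -12]}, {"offset": [0.0515, 0.1786, -0.0218], "dr": [0, 0, -15]}, {"offset": [0.0622, 0.216, -0.0218], "dr": [0, 0, -18]}, {"offset": [0.073, 0.253, -0.0218], "dr": [0, 0, -21]}, {"offset": [0.0836, 0.29, -0.0218], "dr": [0, 0, -24]}, {"offset": [0.0943, 0.3275, -0.0218], "dr": [0, 0, -27]}, {"offset": [0.103, 0.3573, -0.0218], "dr": [0, 0, -29.4]}, {"offset": [0.1072, 0.3722, -0.0218], "dr": [0, 0, -29.4]}, {"offset": [0.1072, 0.3722, -0.0218], "dr": [0, 0, -29.4]}, {"offset": [0.1072, 0.3722, -0.0218], "dr": [0, 0, -29.4]}, {"offset": [0.1072, 0.3722, -0.0218], "dr": [0, 0, -29.4]}, {"offset": [0.1072, 0.3722, -0.0218], "dr": [0, 0, -29.4]}]}}

```text
time_s: 9.45
position: [0.4906, 0.1741, 0.1993]
tcp_rot: [[-0.969, -0.247, -0.0], [-0.247, 0.969, 0.001], [0.0, 0.001, -1.0]]
force: [0.6, -0.5, 0.3]
opening: 0.11
grasp_force: 30.0
```

```bash
python3 -c "
from h import *
import pickle
st()
a=cap('scene');b=cap('top');pickle.dump((a,b),open('c1.pkl','wb'))
f=lambda d,x,y,w,h,W,H:cv2.resize(np.ascontiguousarray(d['color'][y:y+h,x:x+w,::-1]),(W,H),interpolation=cv2.INTER_CUBIC)
cv2.imwrite('pics/c1.png',np.hstack([f(a,165,110,72,108,400,600),np.vstack([f(b,280,165,64,48,400,300),f(a,265,195,64,48,400,300)])]))
def blob(d,x,y,w,h,f):
    s=4;im=cv2.resize(np.ascontiguousarray(d['color'][y:y+h,x:x+w]),None,fx=s,fy=s,interpolation=cv2.INTER_CUBIC)
    m=f(cv2.cvtColor(im,cv2.COLOR_RGB2HSV).astype(int)).astype(np.uint8)*255
    c=max(cv2.findContours(m,0,1)[0],key=cv2.contourArea)
    r=cv2.minAreaRect(c);g=lambda p:(np.array(p)+.5)/s-.5+[x,y]
    return g(r[0]),g(cv2.boxPoints(r)),cv2.contourArea(c)/16
c,p,A=blob(b,295,182,34,34,lambda h:(h[...,1]>22)&(h[...,2]>110));print(c,p.round(1).tolist(),A,ray(b,*c,.06),[ray(b,*q,.06)[:2].round(4).tolist() for q in p])
c,p,A=blob(b,303,190,16,16,lambda h:h[...,2]<85);print('slot',c,p.round(1).tolist(),A,ray(b,*c,.06))
"
```

```text
9.45 [0.4906 0.1741 0.1993] yaw -165.7 F [ 0.56 -0.51  0.28] M [ 0.059 -0.023  0.004] op 0.11 29.99968563672155
[311.5 198.5] [[294.6, 181.6], [328.4, 181.6], [328.4, 215.4], [294.6, 215.4]] 1099.65625 [ 0.49909395 -0.21341753  0.06      ] [[0.5443, -0.1711], [0.542, -0.2592], [0.4541, -0.2556], [0.4565, -0.168]]
slot [310.6875 197.8125] [[308.4, 200.6], [310.5, 194.2], [313.0, 195.0], [310.9, 201.4]] 13.34375 [ 0.50094192 -0.21137013  0.06      ]
```

View pics/c1.png

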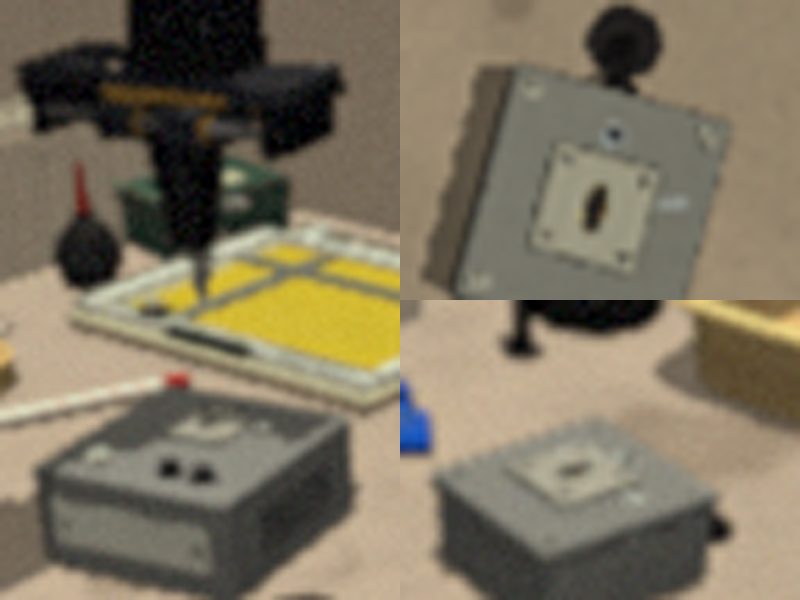

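Station slot in the top crop is at (597,207), which is (0.5009,-0.2114). The scene crop shows the key's blade held plumb under the fingers at (203,285), over the console. Relative to that slot, the force-free TCP was at (-2.4,+0.1) mm, so the console target is about (0.490,0.177).

```bash
python3 -c "
from h import *
st();print(go(.4899,.1768,.119,194.3))"
```

```text
9.55 [0.4909 0.1741 0.1996] yaw -165.72 F [-0.58  0.03 -1.06] M [ 0.043  0.045 -0.003] op 0.113 29.999850410968065
(array([0.0004, 0.0028, 0.0806]), array([ 0.06,  0.04, -0.02]))
```

Emit:
{"api": "servo_tool", "payload": {"targets": [{"offset": [0.0004, 0.0028, 0.03], "dr": [0, 0, 0]}, {"offset": [0.0004, 0.0028, 0.055], "dr": [0, 0, 0]}, {"offset": [0.0004, 0.0028, 0.073], "dr": [0, 0, 0]}, {"offset": [0.0004, 0.0028, 0.0805], "dr": [0, 0, 0]}, {"offset": [0.0004, 0.0028, 0.0805], "dr": [0, 0, 0]}, {"offset": [0.0004, 0.0028, 0.0805], "dr": [0, 0, 0]}, {"offset": [0.0004, 0.0028, 0.0805], "dr": [0, 0, 0]}, {"offset": [0.0004, 0.0028, 0.0805], "dr": [0, 0, 0]}]}}

```text
time_s: 10.22
position: [0.491, 0.1781, 0.1206]
tcp_rot: [[-0.969, -0.248, 0.004], [-0.248, 0.969, 0.002], [-0.004, 0.001, -1.0]]
force: [1.0, 0.3, -0.3]
opening: 0.111
grasp_force: 30.0
```

```bash
python3 -c "
from h import *
st();print(go(.4899,.1768,.117,194.3))"
```

```text
10.2167 [0.491  0.1781 0.1206] yaw -165.62 F [ 0.97  0.32 -0.33] M [ 0.063  0.039 -0.037] op 0.111 29.999827751889825
(array([ 0.0014, -0.001 ,  0.0036]), array([0.05, 0.25, 0.08]))
```

Emit:
{"api": "servo_tool", "payload": {"targets": [{"offset": [0.001, -0.001, 0.002], "dr": [0, 0, 0]}, {"offset": [0.001, -0.001, 0.002], "dr": [0, 0, 0]}, {"offset": [0.001, -0.001, 0.005], "dr": [0, 0, 0]}, {"offset": [0.001, -0.001, 0.008], "dr": [0, 0, 0]}, {"offset": [0.001, -0.001, 0.011], "dr": [0, 0, 0]}, {"offset": [0.001, -0.001, 0.011], "dr": [0, 0, 0]}, {"offset": [0.001, -0.001, 0.011], "dr": [0, 0, 0]}]}}

```text
time_s: 10.8
position: [0.4889, 0.1769, 0.108]
tcp_rot: [[-0.969, -0.249, 0.0], [-0.249, 0.969, 0.001], [-0.001, 0.001, -1.0]]
force: [0.4, 1.1, -1.0]
opening: 0.114
grasp_force: 30.0
```

```bash
python3 -c "
from h import *
st();print(go(.4899,.1768,.09,194.3))"
```

```text
10.8 [0.4889 0.1769 0.108 ] yaw -165.6 F [ 0.37  1.05 -1.03] M [ 0.065  0.019 -0.051] op 0.114 29.999916362576187
(array([-0.0009, -0.0004,  0.018 ]), array([0.08, 0.04, 0.1 ]))
```

Emit:
{"api": "servo_tool", "payload": {"targets": [{"offset": [-0.0006, -0.0002, 0.002], "dr": [0, 0, 0]}, {"offset": [-0.0006, -0.0002, 0.004], "dr": [0, 0, 0]}, {"offset": [-0.0006, -0.0002, 0.006], "dr": [0, 0, 0]}, {"offset": [-0.0006, -0.0002, 0.008], "dr": [0, 0, 0]}, {"offset": [-0.0006, -0.0002, 0.008], "dr": [0, 0, 0]}]}}

```text
time_s: 11.22
position: [0.4895, 0.1768, 0.0999]
tcp_rot: [[-0.969, -0.249, 0.0], [-0.249, 0.969, 0.001], [-0.001, 0.001, -1.0]]
force: [0.4, -0.7, -0.9]
opening: 0.12
grasp_force: 30.0
```

```bash
python3 -c "
from h import *
st()"
```

```text
11.2167 [0.4895 0.1768 0.0999] yaw -165.61 F [ 0.37 -0.7  -0.91] M [0.026 0.001 0.007] op 0.12 29.99985189177096
```

Emit:
{"api": "servo_tool", "payload": {"targets": [{"offset": [0, 0, 0.003], "dr": [0, 0, 0]}, {"offset": [0, 0, 0.006], "dr": [0, 0, 0]}, {"offset": [0, 0, 0.008], "dr": [0, 0, 0]}, {"offset": [0, 0, 0.01], "dr": [0, 0, 0]}, {"offset": [0, 0, 0.011], "dr": [0, 0, 0]}, {"offset": [0, 0, 0.011], "dr": [0, 0, 0]}, {"offset": [0, 0, 0.011], "dr": [0, 0, 0]}, {"offset": [0, 0, 0.011], "dr": [0, 0, 0]}]}}

```text
time_s: 11.88
position: [0.4897, 0.1769, 0.0894]
tcp_rot: [[-0.969, -0.249, 0.001], [-0.249, 0.969, 0.002], [-0.001, 0.001, -1.0]]
force: [-0.6, -1.5, 0.8]
opening: 0.112
grasp_force: 30.0
```

```bash
python3 -c "
from h import *
st()"
```

```text
11.8833 [0.4897 0.1769 0.0894] yaw -165.6 F [-0.59 -1.53  0.82] M [ 0.016  0.157 -0.009] op 0.112 30.0001709908247
```

Emit:
{"api": "servo_tool", "payload": {"targets": [{"offset": [0, 0, 0.001], "dr": [0, 0, 0]}, {"offset": [0, 0, 0.001], "dr": [0, 0, 0]}, {"offset": [0, 0, 0.001], "dr": [0, 0, 0]}]}}

```text
time_s: 12.13
position: [0.4897, 0.1769, 0.0894]
tcp_rot: [[-0.969, -0.249, 0.001], [-0.249, 0.969, 0.002], [-0.002, 0.001, -1.0]]
force: [-1.9, -1.5, 8.2]
opening: 0.111
grasp_force: 30.0
```

```bash
python3 -c "
from h import *
st()"
```

```text
12.1333 [0.4897 0.1769 0.0894] yaw -165.6 F [-1.88 -1.51  8.18] M [-0.034  0.472  0.024] op 0.111 30.001456369645894
```

Emit:
{"api": "servo_tool", "payload": {"targets": [{"offset": [0, 0.0003, -0.0005], "dr": [0, 0, 5]}, {"offset": [0, 0.0005, -0.0005], "dr": [0, 0, 10]}, {"offset": [-0.0001, 0.0008, -0.0005], "dr": [0, 0, 15]}, {"offset": [-0.0002, 0.0011, -0.0005], "dr": [0, 0, 20]}, {"offset": [-0.0003, 0.0013, -0.0005], "dr": [0, 0, 25]}, {"offset": [-0.0004, 0.0015, -0.0005], "dr": [0, 0, 30]}, {"offset": [-0.0006, 0.0018, -0.0005], "dr": [0, 0, 35]}, {"offset": [-0.0006, 0.0018, -0.0005], "dr": [0, 0, 35]}, {"offset": [-0.0006, 0.0018, -0.0005], "dr": [0, 0, 35]}]}}

```text
time_s: 12.88
position: [0.4902, 0.1788, 0.0894]
tcp_rot: [[-0.937, 0.35, 0.002], [0.35, 0.937, 0.002], [-0.001, 0.002, -1.0]]
force: [-0.8, -0.0, 5.3]
opening: 0.116
grasp_force: 30.0
```

```bash
python3 -c "
from h import *
st()"
```

```text
12.8833 [0.4902 0.1788 0.0894] yaw 159.53 F [-0.83 -0.03  5.33] M [-0.021  0.184 -0.004] op 0.116 30.00120266340673
```

Emit:
{"api": "servo_tool", "payload": {"targets": [{"offset": [0, 0.0003, 0], "dr": [0, 0, 5]}, {"offset": [0, 0.0005, 0], "dr": [0, 0, 10]}, {"offset": [-0.0001, 0.0008, 0], "dr": [0, 0, 15]}, {"offset": [-0.0002, 0.0011, 0], "dr": [0, 0, 20]}, {"offset": [-0.0003, 0.0013, 0], "dr": [0, 0, 25]}, {"offset": [-0.0004, 0.0015, 0], "dr": [0, 0, 30]}, {"offset": [-0.0006, 0.0018, 0], "dr": [0, 0, 35]}, {"offset": [-0.0008, 0.0021, 0], "dr": [0, 0, 40]}, {"offset": [-0.0008, 0.0021, 0], "dr": [0, 0, 42]}, {"offset": [-0.0008, 0.0021, 0], "dr": [0, 0, 42]}]}}

```text
time_s: 13.72
position: [0.4914, 0.1802, 0.0894]
tcp_rot: [[-0.462, 0.887, 0.001], [0.887, 0.462, 0.001], [0.0, 0.002, -1.0]]
force: [-1.0, -0.9, 6.5]
opening: 0.115
grasp_force: 30.0
```

```bash
python3 -c "
from h import *
st()"
```

```text
13.7167 [0.4914 0.1802 0.0894] yaw 117.5 F [-1.04 -0.88  6.5 ] M [-0.35   0.313 -0.014] op 0.115 30.001603995915502
```

Emit:
{"api": "servo_tool", "payload": {"targets": [{"offset": [0, 0.0002, 0], "dr": [0, 0, 3]}, {"offset": [0, 0.0003, 0], "dr": [0, 0, 6]}, {"offset": [0, 0.0003, 0], "dr": [0, 0, 6]}, {"offset": [0, 0.0003, 0], "dr": [0, 0, 6]}]}}

```text
time_s: 14.05
position: [0.4918, 0.1803, 0.0894]
tcp_rot: [[-0.369, 0.929, 0.002], [0.929, 0.369, 0.001], [-0.0, 0.002, -1.0]]
force: [-1.5, -1.0, 6.2]
opening: 0.115
grasp_force: 30.0
```

```bash
python3 -c "
from h import *
st()"
```

```text
14.05 [0.4918 0.1803 0.0894] yaw 111.67 F [-1.51 -1.03  6.18] M [-0.337  0.274  0.359] op 0.115 30.002450386527926
```

Stop reached: the moment is 0.36 N m against 0.05 of friction. I'll relax and then release.

Emit:
{"api": "servo_tool", "payload": {"targets": [{"offset": [0, -0.0002, -0.0004], "dr": [0, 0, -3]}, {"offset": [0, -0.0002, -0.0004], "dr": [0, 0, -5]}, {"offset": [0, -0.0002, -0.0004], "dr": [0, 0, -5]}, {"offset": [0, -0.0002, -0.0004], "dr": [0, 0, -5]}]}}

```text
time_s: 14.38
position: [0.4915, 0.1802, 0.0894]
tcp_rot: [[-0.445, 0.895, 0.001], [0.895, 0.445, 0.001], [0.0, 0.001, -1.0]]
force: [-1.1, -1.5, 4.3]
opening: 0.11
grasp_force: 30.0
```

Emit:
{"api": "servo_tool", "payload": {"targets": [{"offset": [0, 0, 0], "dr": [0, 0, 0]}, {"offset": [0, 0, 0], "dr": [0, 0, 0]}, {"offset": [0, 0, 0], "dr": [0, 0, 0]}, {"offset": [0, 0, 0], "dr": [0, 0, 0]}, {"offset": [0, 0, 0], "dr": [0, 0, 0]}, {"offset": [0, 0, 0], "dr": [0, 0, 0]}, {"offset": [0, 0, 0], "dr": [0, 0, 0]}, {"offset": [0, 0, 0], "dr": [0, 0, 0]}, {"offset": [0, 0, 0], "dr": [0, 0, 0]}, {"offset": [0, 0, 0], "dr": [0, 0, 0]}], "gripper": -1}}

```text
time_s: 15.22
position: [0.4915, 0.1806, 0.0893]
tcp_rot: [[-0.445, 0.896, 0.001], [0.896, 0.445, 0.002], [0.001, 0.002, -1.0]]
force: [-0.3, 0.1, -0.7]
opening: 0.786
grasp_force: 0.0
```

Now I'll lift clear, then move sideways towards +y so the cameras can see.

Emit:
{"api": "servo_tool", "payload": {"targets": [{"offset": [0, 0, -0.005], "dr": [0, 0, 0]}, {"offset": [0, 0, -0.02], "dr": [0, 0, 0]}, {"offset": [0, 0, -0.05], "dr": [0, 0, 0]}, {"offset": [0, 0, -0.08], "dr": [0, 0, 0]}, {"offset": [0, 0, -0.11], "dr": [0, 0, 0]}, {"offset": [0.035, 0.018, -0.12], "dr": [0, 0, 0]}, {"offset": [0.07, 0.036, -0.12], "dr": [0, 0, 0]}, {"offset": [0.105, 0.053, -0.12], "dr": [0, 0, 0]}, {"offset": [0.14, 0.07, -0.12], "dr": [0, 0, 0]}, {"offset": [0.175, 0.088, -0.12], "dr": [0, 0, 0]}, {"offset": [0.21, 0.105, -0.12], "dr": [0, 0, 0]}, {"offset": [0.245, 0.123, -0.12], "dr": [0, 0, 0]}, {"offset": [0.245, 0.123, -0.12], "dr": [0, 0, 0]}, {"offset": [0.245, 0.123, -0.12], "dr": [0, 0, 0]}, {"offset": [0.245, 0.123, -0.12], "dr": [0, 0, 0]}]}}

```text
time_s: 16.47
position: [0.492, 0.4539, 0.2094]
tcp_rot: [[-0.445, 0.895, 0.0], [0.895, 0.445, 0.0], [0.0, 0.0, -1.0]]
force: [0.3, 0.0, 0.7]
opening: 0.999
grasp_force: 0.0
```

```bash
python3 -c "
from h import *
st()
a=cap('scene');b=cap('top')
f=lambda d,x,y,w,h,W,H:cv2.resize(np.ascontiguousarray(d['color'][y:y+h,x:x+w,::-1]),(W,H),interpolation=cv2.INTER_CUBIC)
cv2.imwrite('pics/e1.png',np.vstack([np.hstack([f(b,122,170,88,66,400,300),f(a,160,160,80,60,400,300)]),np.hstack([f(b,110,60,270,202,400,300),f(b,280,165,64,48,400,300)])]))"
```

```text
16.4667 [0.492  0.4539 0.2094] yaw 116.44 F [0.28 0.04 0.74] M [-0.1    0.089  0.046] op 0.999 0.0
```

View pics/e1.png

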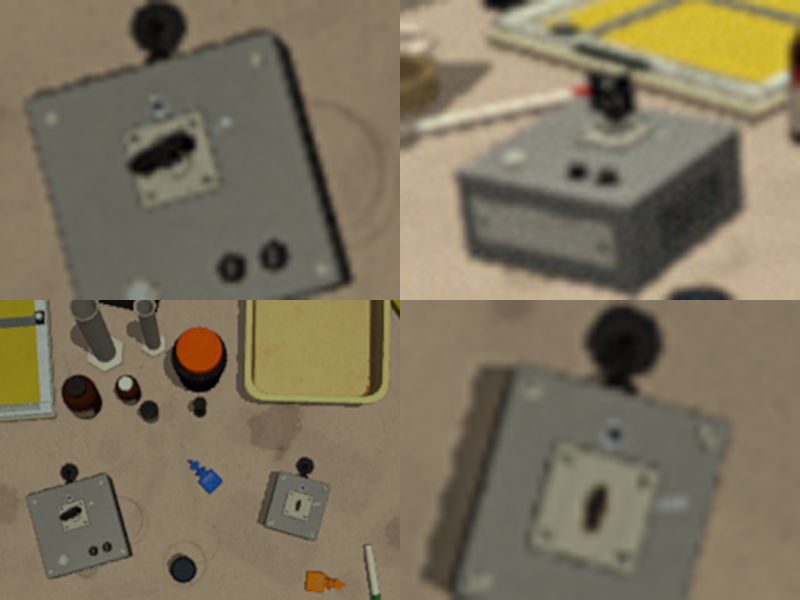

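The console view shows the key upright in its plate, bow at about -68° (fully clockwise, top crop (162,152)). The station slot is empty and in line with its ring mark, and the bystanders are where they were. Handing in.

```bash
python3 -c "
from h import *
print(ticket.hand_in())"
```

```text
the job is handed in; nothing more can be done
None
```

The key is fully home and upright in the lamp supply, turned clockwise to its stop (on). The room-light lock was left at off, the pictures showed no bystander moved, and the job was handed in at about 17 s with no verdict shown.

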